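Push the claw file out over the step's edge

TASK

Push the flat steel claw file along the low wooden step on the pine counter until the end of its black handle sticks out 40 mm past the step's left edge (left as seen from the robot; a few millimetres more or less is fine), with the file square to that edge, so that a hand can take it by the handle. Only push it: it stays lying flat on the step and is never lifted or tipped, and the bowl, pill dispenser, treat bin and scoop stay where they are.

Things in the scene. Friction and masses are not known exactly. Their poses are not given: they have to be found in the camera images.
- step: Low brown wooden riser fixed to the counter, 340 mm (its x) by 300 mm (its y), flat bare top 60 mm above the counter. Origin: centre of its underside, at counter height. Its +y axis points to the robot's left (turned up to about 20 degrees either way), square to the edge that the file must overhang.
- step_edge (a point): Middle of the step's left (+y) top edge, 60 mm above the counter, 150 mm from the step's centre along its +y; axes as the step's. The edge runs along its x; +y points out over the counter.
- file: Loose flat steel claw file, 160 mm long, about 90 g, lying on the step. Its y is its long axis: the -y 100 mm is the blade (30 mm wide, 5 mm thick, square-cut end), the +y 60 mm the black handle (28 mm wide, 9 mm thick). Flat underside; origin there, at mid-length. Starts up to 12 degrees askew to the step, handle end 30 to 80 mm short of the step's left edge.
- file_handle_end (a point): Middle of the handle's end face at the underside, 80 mm from the file's origin along its +y. It must end 40 mm beyond the step's left edge.
- file_blade_end (a point): Middle of the blade's square end face at the underside, 80 mm from the file's origin along its -y.
- bowl: Small loose white ceramic bowl, 80 mm across, 35 mm high, standing on the step to one side of the file. Origin: centre of its underside. Leave it alone.
- dispenser: Loose blue plastic pill dispenser with a white push button on top, 55 mm (x) by 75 mm (y), 51 mm high, standing on the step on the file's other side. Origin: centre of its underside. Leave it alone.
- bin: Loose grey plastic flip-top treat bin, 156 by 176 mm, 170 mm high, on the counter to the left. Origin: centre of its underside. Leave it alone.
- scoop: Loose bamboo scoop, 190 mm long, lying on the counter to the right of the step. Origin: on the underside near the middle of its length. Leave it alone.
Things that resemble listed ones, but are neither listed nor needed, are in the scene too. What is meant by the file is not purple, and is the larger of those in its own colour.

How it is judged:
By the outcome, as a careful person would: the job done as asked, in the order asked, and still so for the second after the job is handed in, with the robot touching nothing.
It also fails if it takes over 38 s, if anything falls off the work surface, if the arm or the gripper's body presses on something with over 40 N, if the wrist force passes 120 N, or if a joint passes its speed limit or range.

ROBOT

A 6-joint arm with a two-finger parallel gripper is mounted at the origin on the work surface. World frame = base frame: x ahead of the robot, y to its left, z up, the work surface at z = 0. Lengths are in m, angles in rad, forces in N, time in s.
With the tool pointing down it reaches from about 0.35 to 0.775 m from the base axis. Payload 5.5 kg.
Tool frame: the origin (TCP) lies between the finger pads; the fingertips stand 11 mm ahead of it and the grasp point (between the pads) lies 8 mm behind it (tips_ahead is the distance from the TCP to the fingertips, in m); z points along the fingers, y is the line along which they close (so a half turn about z gives the same grasp; the last joint's range is limited). The gripper opens to 85 mm and grips with 20 to 120 N. Pads are 22 mm wide; open, the fingers measure 114 mm over their backs; the gripper's body (76 mm by 85 mm) begins 54 mm behind the grasp point. The pads swing forward as they close: fully open they stand 13 mm farther back than shut.
Start: joints at [1.057, 0.313, 0.046, 1.304, 0, 1.431], TCP at [0.21, 0.535, 0.242] pointing down, gripper open.
Joint ranges: [-2.76, 2.76], [-0.86, 1.69], [-1.03, 1.26], [-2.2, 2.34], [-1.47, 1.5], [-3.14, 3.14]. Speed limits (rad/s): [2.57, 2.57, 3.14, 3.14, 3.14, 3.14].

INTERFACE

Orientations are given as a unit quaternion [w, x, y, z].
In Python, from workcell import * gives the robot as it stands. The module is installed in compiled form; this text tells all that it offers.
- The arm moves only by the tool jog_arm, never from a script. Its argument "moves" is a list of rows, each an object with "fingers": the closure, from 0 (fully open) to 1 (shut); "slide": the shift along the tool's x, y, z in mm, a list of three; "angular": the turn, a rotation vector about the tool's x, y, z in degrees, a list of three. A call has 1 to 10 rows; each row is the pose to reach, as a shift and turn from the pose commanded when the call began, along the tool's axes at that moment; what a row does not reach only later rows make up. A row lasts 1/12 s, in which the tool goes at most 41.7 mm and 7.16 degrees, less where a joint would pass 70% of its speed; a pose out of reach is approached as far as the arm can. A call with a gripper value outside its range is refused whole. The fingers move at their own pace and stop on an object; "squeeze" is the grip in N (left out, the last holds). Time passes only in rows, so rows that repeat a pose let the fingers close. It gives the time, the measured TCP pose, the force, the opening and the grip force at its end, in the units of the state.
- get_state(): the state, without advancing time (a new reading comes with each control period).
- read_camera(name): name is "side" or "top"; returns a dict with "color" (420x560x3 uint8, red, green, blue), "fovy" (degrees; the focal length in pixels is half the picture's height over the tangent of half this angle, whatever the lens; pixels are square), "cx", "cy" (the principal point, pixels), "D" ([k1, k2, p1, p2, k3] as OpenCV has them; the pictures are not rectified), "world_from_camera" (4x4, takes a point from camera to world coordinates). Camera axes: x right, y down, z forward; pixel columns grow to the right and rows downward; lengths in m; the calibration is good to about 2 mm. A picture is of the moment at which its call begins. There is no depth.
- hand_in(): hands the job in; it is judged then, once.
Trained networks look in a picture, given as the dict that the camera call returned (one of the last four; its "shot" number tells which), for a name from the list of things; names that differ only in an ending like _2 or _b are one class to them, and where a whole thing is asked for, a point or a joint stands for the part that bears it (a point fixed in the world has none). Each returns a list of dicts, best first, with "p" (0 to 1); they miss things now and then, are a little off and sometimes report something else, mostly with a low value. They report only what shows in the picture. A call takes as long as a camera call. They do not tell look-alikes from the thing itself.
- look_for(target, picture): "point" ([column, row] in pixels, amid what is visible of it).
- tip_of(target, picture): "point" ([column, row] in pixels: a listed point, or the origin of a listed thing).
The state is a dict: "clock": time; "joint_pos": joint angles; "qvel": joint speeds; "tau": joint torques, N m; "tcp_pos": TCP position; "orientation": TCP orientation; "wrist_force": force on the tool from outside, world axes, zero at the start; "ft_torque": the same for the moment, N m; "finger_gap": finger opening in m; "grip_force": force on a finger pad.
Only numpy, scipy, OpenCV 4.12 (cv2) and the standard library are available. Lean on these libraries where they do the work, as an engineer would, in place of code of your own. Each camera call takes 0.05 s, during which the arm holds its last target. There are 200 camera calls.

## Working session

There is one attempt and no reset: what is moved stays moved. The work goes in short steps, Python scripts to look and compute and a tool call to move; the robot and the scene stay as the last step left them, time stands still between calls to the robot, and variables do not carry over. Pictures are saved under pics/ and viewed, at most 10 in all, crops included, and the job is handed in when it is done.

Besides the shell and the picture viewer there is one more tool, called in YAML: its name, and indented under it one key for each argument. jog_arm: Moves the arm, as the interface text tells. Its arguments: {"type":"object","properties":{"moves":{"type":"array","items":{"type":"object","properties":{"fingers":{"type":"number"},"slide":{"type":"array","items":{"type":"number"}},"angular":{"type":"array","items":{"type":"number"}}}}},"squeeze":{"type":"number"}},"required":["moves"]}

```bash
mkdir -p pics; cat > h.py <<'E'
import numpy as np, cv2
from workcell import *
def ray(p,pt):
    f=210/np.tan(np.radians(p["fovy"])/2)
    K=np.array([[f,0,p["cx"]],[0,f,p["cy"]],[0,0,1]])
    n=cv2.undistortPoints(np.array([[pt]],float),K,np.array(p["D"],float))[0,0]
    T=np.array(p["world_from_camera"]); return T[:3,3],T[:3,:3]@[n[0],n[1],1]
def atz(p,pt,z):
    o,d=ray(p,pt); return o+d*(z-o[2])/d[2]
def proj(p,X):
    f=210/np.tan(np.radians(p["fovy"])/2)
    K=np.array([[f,0,p["cx"]],[0,f,p["cy"]],[0,0,1]])
    T=np.linalg.inv(np.array(p["world_from_camera"])); 
    return cv2.projectPoints(np.array(X,float).reshape(-1,1,3),cv2.Rodrigues(T[:3,:3])[0],T[:3,3],K,np.array(p["D"],float))[0][:,0]
def save(p,n): cv2.imwrite(f"pics/{n}.png",p["color"][:,:,::-1])
E
python3 - <<'E'
from h import *
np.set_printoptions(precision=3,suppress=True)
s=get_state(); print(s["clock"],s["tcp_pos"],s["orientation"])
Z=dict(step=0,step_edge=.06,file=.06,file_handle_end=.06,file_blade_end=.06,bowl=.06,dispenser=.06,bin=0,scoop=0)
for c in("top","side"):
    p=read_camera(c); save(p,c+"0"); print(c,np.array(p["world_from_camera"])[:3,3])
    for n,z in Z.items():
        for r in tip_of(n,p)[:3]: print(n,round(r["p"],2),np.array(r["point"]),atz(p,r["point"],z))
E
```

```text
0.0 [0.21  0.535 0.241] [-0.     0.186  0.983 -0.001]
top [ 0.432 -0.005  1.358]
step 0.58 [276.5 205.7] [0.577 0.02  0.   ]
step_edge 0.97 [219.5 204.7] [0.578 0.173 0.06 ]
file 0.83 [297.2 119.1] [ 0.809 -0.044  0.06 ]
file 0.67 [189.1 304.6] [0.313 0.258 0.06 ]
file 0.58 [269.1 206.9] [0.568 0.039 0.06 ]
file_handle_end 0.95 [237.3 204.4] [0.577 0.125 0.06 ]
file_handle_end 0.58 [297.7  94.7] [ 0.878 -0.047  0.06 ]
file_handle_end 0.58 [202.7 281.8] [0.372 0.221 0.06 ]
file_blade_end 0.95 [295.5 209.8] [ 0.559 -0.032  0.06 ]
file_blade_end 0.87 [296.8 136.2] [ 0.761 -0.041  0.06 ]
file_blade_end 0.55 [180.6 333.4] [0.238 0.281 0.06 ]
bowl 0.58 [261.4 162.7] [0.69  0.058 0.06 ]
dispenser 0.71 [272.8 251.3] [0.448 0.032 0.06 ]
bin 0.61 [141.6 214.2] [0.563 0.403 0.   ]
scoop 0.73 [443.7 229.5] [ 0.497 -0.45   0.   ]
side [0.385 0.869 0.8  ]
step 0.68 [284.2 238.8] [0.569 0.03  0.   ]
step_edge 0.78 [264.  262.5] [0.579 0.173 0.06 ]
file 0.62 [387.1 338.5] [0.317 0.304 0.06 ]
file 0.52 [192.5 201. ] [0.797 0.017 0.06 ]
file_handle_end 0.9 [275.1 248.5] [0.567 0.127 0.06 ]
file_handle_end 0.86 [168.3 197.8] [0.858 0.019 0.06 ]
file_handle_end 0.85 [352.2 323.4] [0.382 0.285 0.06 ]
file_blade_end 0.89 [428.8 356.7] [0.242 0.327 0.06 ]
file_blade_end 0.87 [288.  202.5] [ 0.575 -0.033  0.06 ]
file_blade_end 0.72 [214.2 206. ] [0.741 0.022 0.06 ]
bowl 0.77 [226.2 219.5] [0.698 0.062 0.06 ]
dispenser 0.78 [336. 228.] [0.45  0.031 0.06 ]
bin 0.57 [240.3 377.4] [0.563 0.404 0.   ]
scoop 0.68 [345.  138.1] [ 0.489 -0.459  0.   ]
scoop 0.67 [281.6 224. ] [ 0.587 -0.02   0.   ]
```

```bash
python3 - <<'E'
import cv2
a=cv2.imread("pics/top0.png")[120:290,170:400]
cv2.imwrite("pics/top0c.png",cv2.resize(a,None,fx=3.4,fy=3.4,interpolation=cv2.INTER_CUBIC))
E
```

```text
(no output)
```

View pics/top0.png

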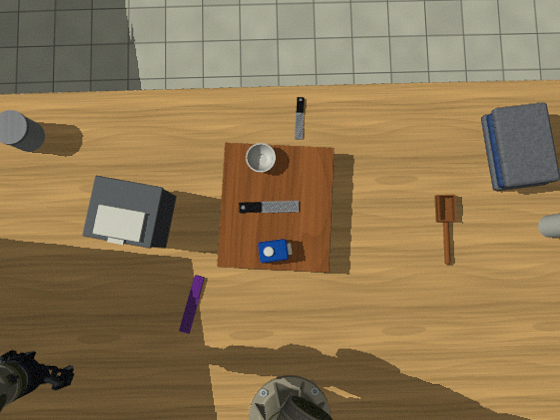

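View pics/top0c.png

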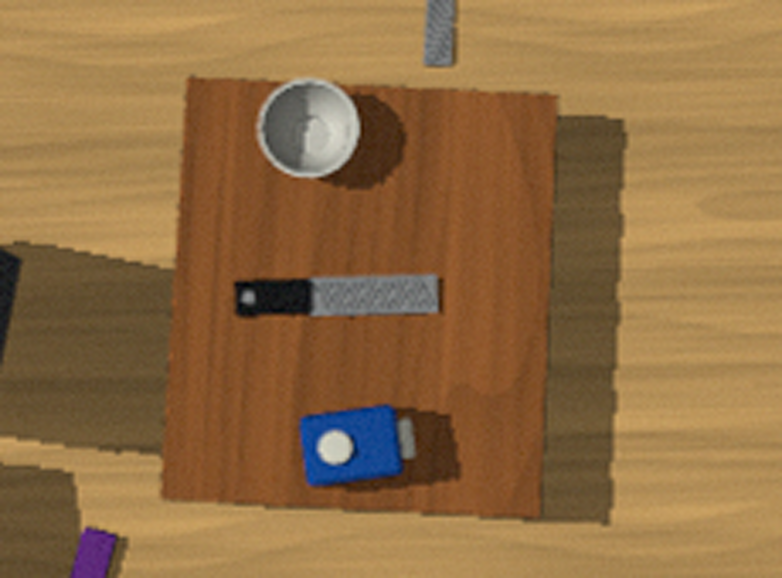

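View pics/side0.png

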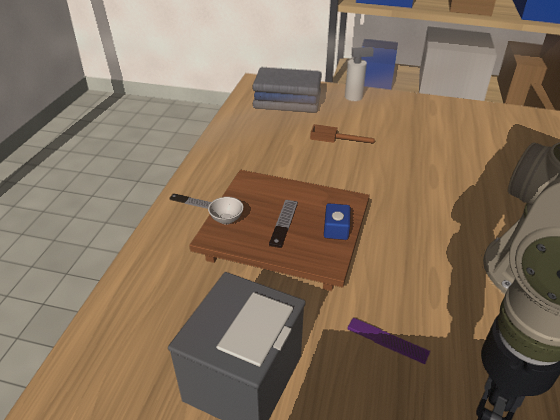

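The real target is the black-handled file on the step, from handle end (239,207) to blade end (299,206) in the top view. The purple file and the smaller one behind the step are look-alikes. The bowl is at (261,157) and the dispenser at (272,251). Next I'll measure the edges precisely by segmentation.

```bash
cat >> h.py <<'E'
def line(pts): # fit -> point, dir
    v=cv2.fitLine(np.float32(pts),cv2.DIST_HUBER,0,1e-4,1e-4).ravel(); return v[2:],v[:2]
def measure(p,box,y0=20,verbose=True):
    # step left edge: brown vs pine, rows clear of shadow ends
    img=p["color"].astype(int); hsv=cv2.cvtColor(p["color"],cv2.COLOR_RGB2HSV)
    g=cv2.GaussianBlur(p["color"],(3,3),0).astype(float)
    r=[]
    for row in list(range(150,166))+list(range(182,262)):
        a=g[row,205:235,1]/(g[row,205:235,0]+1)   # hue-like ratio g/r drops on brown wood
        d=-np.gradient(a); i=int(d[2:-2].argmax())+2
        den=d[i-1]-2*d[i]+d[i+1]; r.append((205+i+0.5*(d[i-1]-d[i+1])/den if den else 205+i,row))
    W=np.array([atz(p,q,.06)[:2] for q in r]); q,e=line(W)
    x0,x1,ya,yb=box
    sub=hsv[ya:yb,x0:x1]; rgb=img[ya:yb,x0:x1]
    sat=rgb.max(2)-rgb.min(2); m=(sat<35).astype(np.uint8)
    n,l,st,c=cv2.connectedComponentsWithStats(m); k=1+st[1:,4].argmax()
    m=(l==k); P=np.argwhere(m)[:,::-1]+[x0,ya]
    Wf=np.array([atz(p,a,.066)[:2] for a in P])
    rc=cv2.minAreaRect(np.float32(Wf)*1000)
    return q,e,W,Wf,rc
E
python3 - <<'E'
from h import *
np.set_printoptions(precision=4,suppress=True)
p=read_camera("top")
q,e,W,Wf,rc=measure(p,(230,310,190,222))
e=e*np.sign(e[0]); n=np.array([-e[1],e[0]])
res=(W-q)@n; print("edge",q,e,"deg",np.degrees(np.arctan2(e[1],e[0])),"res mad",np.median(abs(res))*1000)
print("rect mm",rc)
bx=cv2.boxPoints(rc); print(bx)
d,u=line(Wf); u=u*np.sign(u[1]); print("file dir deg from +y (ccw)",np.degrees(np.arctan2(-u[0],u[1])))
s=(Wf-d)@u; print("len",s.max()-s.min()); 
for t in(s.min(),s.max()):
    X=d+u*t; print("end",X,"dist to edge mm",(X-q)@n*1000)
E
```

```text
edge [0.5617 0.1721] [ 0.9968 -0.0796] deg -4.5669045 res mad 0.4115550694608434
rect mm ((568.7998657226562, 40.758243560791016), (158.99069213867188, 29.777568817138672), 88.4811019897461)
[[551.8091 -38.3145]
 [581.5762 -39.1038]
 [585.7906 119.831 ]
 [556.0235 120.6203]]
file dir deg from +y (ccw) -0.28825197
len 0.15933161616203664
end [ 0.568 -0.039] dist to edge mm -209.9454093991079
end [0.5688 0.1203] dist to edge mm -51.057847035622295
```

```bash
cat >> h.py <<'E'
def edgefit(p,f,A,B,z,half=5,n=80,skip=None):
    """sub-pixel edge along pixel segment A->B in scalar image f, fitted robustly in world mm at height z"""
    A,B=np.array(A,float),np.array(B,float); t=(B-A)/np.linalg.norm(B-A); nn=np.array([-t[1],t[0]])
    o=np.arange(-half,half+.01,.25); out=[]
    for k in np.linspace(0,1,n):
        c=A+(B-A)*k; m=(c+o[:,None]*nn).astype(np.float32)
        v=cv2.remap(f.astype(np.float32),m[None,:,0],m[None,:,1],cv2.INTER_LINEAR)[0]
        d=abs(np.gradient(cv2.GaussianBlur(v[None],(7,1),1.5)[0])); w=np.where(d>.5*d.max(),d,0); i=d.argmax(); w[abs(np.arange(len(o))-i)>8]=0
        out.append(c+nn*(w@o/w.sum()))
    W=np.array([atz(p,q,z)[:2]*1000 for q in out]); ok=np.ones(len(W),bool)
    for _ in range(5):
        q,d=line(W[ok]); r=(W-q)@[-d[1],d[0]]; ok=abs(r)<max(.8,2*np.median(abs(r)))
    return q,d*np.sign(d[np.argmax(abs(d))]),ok.mean(),np.abs(r[ok]).mean()
E
python3 - <<'E'
from h import *
np.set_printoptions(precision=2,suppress=True)
p=read_camera("top"); c=p["color"].astype(float); ratio=255*c[:,:,1]/(c[:,:,0]+5)
sat=c.max(2)-c.min(2)
C=lambda x,y:(x/3.4+170-.35,y/3.4+120-.35)
E={"left":(C(188,100),C(165,480),ratio),"right":(C(554,115),C(541,500),ratio),"far":(C(210,78),C(540,94),ratio),"near":(C(180,499),C(525,516),ratio)}
for k,(a,b,f) in E.items():
    for nm,ff in(("ratio",ratio),("green",c[:,:,1])):
        q,d,o,r=edgefit(p,ff,a,b,60); 
        q,d,o,r=edgefit(p,ff,a,b,.06); print(k,nm,q,"angle",np.degrees(np.arctan2(d[1],d[0])),o,r)
F={"blade_far":(C(325,276),C(430,274)),"blade_near":(C(325,315),C(430,312)),"hand_far":(C(245,283),C(305,280)),"hand_near":(C(245,317),C(305,315)),"blade_end":(C(438,280),C(439,308)),"hand_end":(C(236,288),C(236,312))}
for k,(a,b) in F.items():
    z=.065 if "bl" in k else .069
    q,d,o,r=edgefit(p,sat,a,b,z,half=3,n=30); print(k,q,"angle",np.degrees(np.arctan2(d[1],d[0])),o,r)
E
```

```text
left ratio [551.14 172.84] angle -4.5160904 0.8625 0.3121507834935797
left green [593.71 169.02] angle -4.191316 0.625 0.40885720593309655
right ratio [ 558.5  -127.98] angle -4.3797297 1.0 0.2553435069998112
right green [ 556.5 -128.8] angle -4.216796 0.7375 0.6533244050421568
far ratio [737.17  -7.45] angle 85.6717 0.7 0.25280779111847945
far green [738.06  -7.41] angle 85.74721 0.7125 0.3769137641455494
near ratio [402.51  55.28] angle 85.56635 0.925 0.29001034848951396
near green [399.26  36.51] angle 85.381836 0.75 0.37412502360512323
blade_far [584.2    7.54] angle 90.08961 1.0 0.13976787482291886
blade_near [552.47   2.87] angle 89.78789 0.9666666666666667 0.12006617116515046
hand_far [582.72  83.31] angle 90.42273 1.0 0.2262708862064367
hand_near [554.85  82.67] angle 88.57976 0.7666666666666667 0.15518526877186684
blade_end [572.63 -41.86] angle -1.1648886 0.9 0.08317302086482048
hand_end [563.3  120.71] angle 0.43684638 1.0 0.08348098137264957
```

jog_arm:
  moves:
    - {"fingers":1,"slide":[-554,-443,0],"angular":[0,0,73]}
    - {"fingers":1,"slide":[-554,-443,0],"angular":[0,0,73]}
    - {"fingers":1,"slide":[-554,-443,0],"angular":[0,0,73]}
    - {"fingers":1,"slide":[-554,-443,0],"angular":[0,0,73]}
    - {"fingers":1,"slide":[-554,-443,0],"angular":[0,0,73]}
    - {"fingers":1,"slide":[-554,-443,0],"angular":[0,0,73]}
    - {"fingers":1,"slide":[-554,-443,0],"angular":[0,0,73]}
    - {"fingers":1,"slide":[-554,-443,0],"angular":[0,0,73]}
    - {"fingers":1,"slide":[-554,-443,0],"angular":[0,0,73]}
    - {"fingers":1,"slide":[-554,-443,0],"angular":[0,0,73]}

```text
clock: 1.93
tcp_pos: [0.4185, 0.1724, 0.2427]
orientation: [0.0, 0.728, 0.686, 0.0]
wrist_force: [1.0, 0.9, -0.1]
finger_gap: -0.0
grip_force: 0.0
```

```bash
cat >> h.py <<'E'
from scipy.spatial.transform import Rotation as Ro
def go(goal,yaw):
    """slide (mm) and tool-z turn (deg) to put TCP at goal with tool x at yaw deg, pointing down"""
    s=get_state(); w,x,y,z=s["orientation"]; R=Ro.from_quat([x,y,z,w])
    a=np.radians(yaw); X=np.array([np.cos(a),np.sin(a),0]); Z=np.array([0,0,-1.]); G=Ro.from_matrix(np.c_[X,np.cross(Z,X),Z])
    print("t",s["clock"],"tcp",np.round(s["tcp_pos"],4),"gap",s["finger_gap"],"F",np.round(s["wrist_force"],2))
    print("slide",np.round(R.inv().apply(np.array(goal)-s["tcp_pos"])*1000,1),"ang",np.round(np.degrees((R.inv()*G).as_rotvec()),2))
E
python3 -c "
from h import *
go([.563,-.080,.242],85.6)"
```

```text
t 1.9333 tcp [0.4185 0.1724 0.2427] gap -3.768725500861696e-05 F [ 1.03  0.91 -0.08]
slide [-243.4  159.1    0.7] ang [ 0.06 -0.02  1.01]
```

jog_arm:
  moves:
    - {"fingers":1,"slide":[-240,159,0],"angular":[0,0,1]}
    - {"fingers":1,"slide":[-240,159,0],"angular":[0,0,1]}
    - {"fingers":1,"slide":[-240,159,0],"angular":[0,0,1]}
    - {"fingers":1,"slide":[-240,159,0],"angular":[0,0,1]}
    - {"fingers":1,"slide":[-240,159,0],"angular":[0,0,1]}
    - {"fingers":1,"slide":[-240,159,0],"angular":[0,0,1]}
    - {"fingers":1,"slide":[-240,159,0],"angular":[0,0,1]}
    - {"fingers":1,"slide":[-240,159,0],"angular":[0,0,1]}
    - {"fingers":1,"slide":[-240,159,0],"angular":[0,0,1]}
    - {"fingers":1,"slide":[-240,159,0],"angular":[0,0,1]}

```text
clock: 2.77
tcp_pos: [0.5636, -0.0738, 0.2419]
orientation: [-0.001, 0.732, 0.681, -0.0]
wrist_force: [0.2, 0.7, -1.2]
finger_gap: -0.0001
grip_force: 0.0
```

```bash
python3 -c "
from h import *
go([.563,-.080,.090],85.6)"
```

```text
t 2.7667 tcp [ 0.5636 -0.0738  0.2419] gap -7.89707260426684e-05 F [ 0.21  0.69 -1.16]
slide [-6.300e+00  1.000e-01  1.519e+02] ang [-0.07 -0.04  0.32]
```

jog_arm:
  moves:
    - {"fingers":1,"slide":[-3,0,35],"angular":[0,0,0.3]}
    - {"fingers":1,"slide":[-6,0,70],"angular":[0,0,0.3]}
    - {"fingers":1,"slide":[-6,0,105],"angular":[0,0,0.3]}
    - {"fingers":1,"slide":[-6,0,135],"angular":[0,0,0.3]}
    - {"fingers":1,"slide":[-6,0,150],"angular":[0,0,0.3]}
    - {"fingers":1,"slide":[-6,0,152],"angular":[0,0,0.3]}
    - {"fingers":1,"slide":[-6,0,152],"angular":[0,0,0.3]}
    - {"fingers":1,"slide":[-6,0,152],"angular":[0,0,0.3]}

```text
clock: 3.43
tcp_pos: [0.5642, -0.0791, 0.0918]
orientation: [0.001, 0.733, 0.68, 0.001]
wrist_force: [-0.4, 0.9, -0.4]
finger_gap: -0.0002
grip_force: 0.0
```

```bash
python3 -c "
from h import *
go([.563,-.080,.073],85.6)
p=read_camera('side'); print(proj(p,[.563,-.08,.079]))
a=p['color'][150:280,200:380,::-1]
cv2.imwrite('pics/side1.png',cv2.resize(a,None,fx=4,fy=4,interpolation=cv2.INTER_CUBIC))"
```

```text
t 3.4333 tcp [ 0.5642 -0.0791  0.0918] gap -0.00015471665545469763 F [-0.44  0.92 -0.43]
slide [-1.  -1.2 18.8] ang [0.11 0.01 0.14]
[[297.2503795  185.27924352]]
```

View pics/side1.png

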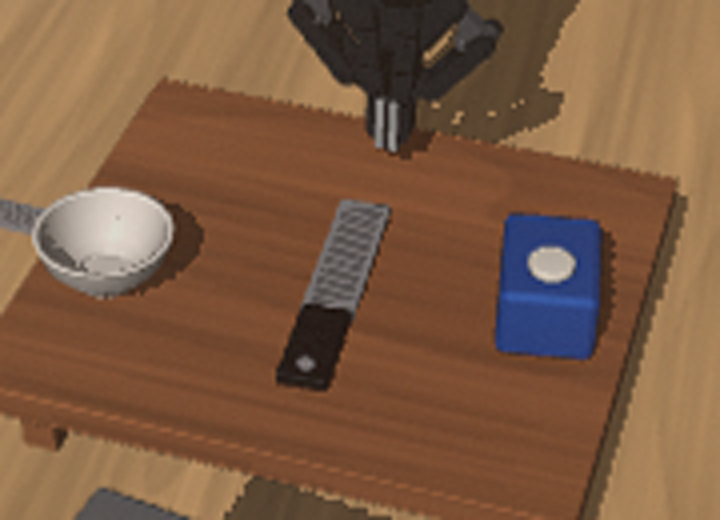

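The shut fingertips are above the step at about (386,148) in the crop, behind the blade end at (365,203). They sit clear of the bowl and dispenser. Lowering and starting the push.

jog_arm:
  moves:
    - {"fingers":1,"slide":[-1,-1,10],"angular":[0,0,0]}
    - {"fingers":1,"slide":[-1,-1,16],"angular":[0,0,0]}
    - {"fingers":1,"slide":[-1,-1,18.5],"angular":[0,0,0]}
    - {"fingers":1,"slide":[-1,-1,18.5],"angular":[0,0,0]}
    - {"fingers":1,"slide":[-1,-1,18.5],"angular":[0,0,0]}

```text
clock: 3.9
tcp_pos: [0.5624, -0.0808, 0.0717]
orientation: [-0.0, 0.733, 0.68, -0.0]
wrist_force: [-0.3, 0.5, -0.2]
finger_gap: -0.0005
grip_force: 0.0
```

```bash
python3 -c "
from h import *
go([.563,-.080,.073],85.6)"
```

```text
t 3.9 tcp [ 0.5624 -0.0808  0.0717] gap -0.00047972554314352686 F [-0.34  0.49 -0.2 ]
slide [ 0.8  0.5 -1.3] ang [-0.01 -0.01  0.05]
```

jog_arm:
  moves:
    - {"fingers":1,"slide":[10,0,-0.8]}
    - {"fingers":1,"slide":[20,0,-0.8]}
    - {"fingers":1,"slide":[26,0,-0.8]}
    - {"fingers":1,"slide":[30,0,-0.8]}
    - {"fingers":1,"slide":[34,0,-0.8]}
    - {"fingers":1,"slide":[39,0,-0.8]}
    - {"fingers":1,"slide":[44,0,-0.8]}
    - {"fingers":1,"slide":[49,0,-0.8]}
    - {"fingers":1,"slide":[54,0,-0.8]}
    - {"fingers":1,"slide":[58,0,-0.8]}

```text
schema error: expected keys fingers, slide, angular
```

jog_arm:
  moves:
    - {"fingers":1,"slide":[4,0,0]}
    - {"fingers":1,"slide":[8,0,0]}
    - {"fingers":1,"slide":[11,0,0]}
    - {"fingers":1,"slide":[13,0,0]}
    - {"fingers":1,"slide":[14,0,0]}
    - {"fingers":1,"slide":[14,0,0]}
    - {"fingers":1,"slide":[14,0,0]}

```text
schema error: expected keys fingers, slide, angular
```

```bash
python3 - <<'E'
from h import *
np.set_printoptions(precision=4,suppress=True)
go([.563+.12*.0767,-.080+.12*.997,.073],85.6)
for c in("side","top"):
    p=read_camera(c)
    for n in("file_handle_end","file_blade_end"):
        for r in tip_of(n,p): print(c,n,round(r["p"],2),np.array(r["point"]),atz(p,r["point"],.06))
    if c=="side": a=p['color'][150:290,200:380,::-1]; cv2.imwrite('pics/side2.png',cv2.resize(a,None,fx=4,fy=4,interpolation=cv2.INTER_CUBIC))
    else: a=p['color'][140:280,200:340,::-1]; cv2.imwrite('pics/top2.png',cv2.resize(a,None,fx=4,fy=4,interpolation=cv2.INTER_CUBIC))
a=cv2.imread('pics/side2.png');b=cv2.imread('pics/top2.png')
o=np.hstack([a,b]); cv2.imwrite('pics/both2.png',cv2.resize(o,(800,int(o.shape[0]*800/o.shape[1]))))
E
```

```text
t 3.9 tcp [ 0.5624 -0.0808  0.0717] gap -0.00047972554314352686 F [-0.34  0.49 -0.2 ]
slide [120.8   0.7  -1.3] ang [-0.01 -0.01  0.05]
side file_handle_end 0.95 [276.7 248.9] [0.5635 0.1274 0.06  ]
side file_handle_end 0.55 [169. 196.] [0.859  0.0124 0.06  ]
side file_blade_end 0.92 [428.2 358.7] [0.2432 0.331  0.06  ]
side file_blade_end 0.79 [213.9 206.5] [0.7407 0.0242 0.06  ]
side file_blade_end 0.65 [288.1 201.5] [ 0.5756 -0.0364  0.06  ]
top file_handle_end 0.89 [201.5 278.2] [0.3818 0.2242 0.06  ]
top file_handle_end 0.77 [236.4 204.8] [0.5763 0.1277 0.06  ]
top file_handle_end 0.72 [297.5  96.5] [ 0.8734 -0.0463  0.06  ]
top file_blade_end 0.87 [297.6 136.9] [ 0.7593 -0.0433  0.06  ]
top file_blade_end 0.83 [296.8 205.6] [ 0.5698 -0.0357  0.06  ]
```

View pics/both2.png

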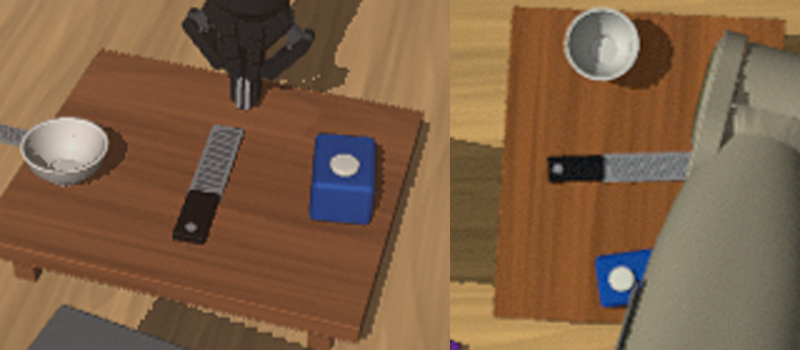

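The moves were refused because each row also needs "angular". The picture shows nothing moved: file still at its start, fingertips at (243,105) behind the blade end at (228,127). Resending the push.

jog_arm:
  moves:
    - {"fingers":1,"slide":[10,0,-0.8],"angular":[0,0,0]}
    - {"fingers":1,"slide":[20,0,-0.8],"angular":[0,0,0]}
    - {"fingers":1,"slide":[26,0,-0.8],"angular":[0,0,0]}
    - {"fingers":1,"slide":[30,0,-0.8],"angular":[0,0,0]}
    - {"fingers":1,"slide":[34,0,-0.8],"angular":[0,0,0]}
    - {"fingers":1,"slide":[39,0,-0.8],"angular":[0,0,0]}
    - {"fingers":1,"slide":[44,0,-0.8],"angular":[0,0,0]}
    - {"fingers":1,"slide":[49,0,-0.8],"angular":[0,0,0]}
    - {"fingers":1,"slide":[54,0,-0.8],"angular":[0,0,0]}
    - {"fingers":1,"slide":[58,0,-0.8],"angular":[0,0,0]}

```text
clock: 5.03
tcp_pos: [0.5669, -0.0224, 0.0726]
orientation: [-0.0, 0.733, 0.68, 0.0]
wrist_force: [0.2, -0.3, 0.7]
finger_gap: -0.0003
grip_force: 0.3
```

jog_arm:
  moves:
    - {"fingers":1,"slide":[4,0,0],"angular":[0,0,0]}
    - {"fingers":1,"slide":[8,0,0],"angular":[0,0,0]}
    - {"fingers":1,"slide":[11,0,0],"angular":[0,0,0]}
    - {"fingers":1,"slide":[13,0,0],"angular":[0,0,0]}
    - {"fingers":1,"slide":[14,0,0],"angular":[0,0,0]}
    - {"fingers":1,"slide":[14,0,0],"angular":[0,0,0]}
    - {"fingers":1,"slide":[14,0,0],"angular":[0,0,0]}

```text
clock: 5.62
tcp_pos: [0.568, -0.0089, 0.0726]
orientation: [-0.0, 0.733, 0.68, 0.0]
wrist_force: [-0.0, 0.7, 1.1]
finger_gap: 0.0004
grip_force: 0.0
```

```bash
cat > v.py <<'E'
from h import *
import sys
k=sys.argv[1]
np.set_printoptions(precision=4,suppress=True)
go([.563+.12*.0767,-.080+.12*.997,.073],85.6)
for c in("side","top"):
    p=read_camera(c)
    for n in("file_handle_end","file_blade_end"):
        for r in tip_of(n,p): print(c,n,round(r["p"],2),np.array(r["point"]),atz(p,r["point"],.06))
    save(p,c+k)
a=cv2.imread(f'pics/side{k}.png')[150:290,200:380];b=cv2.imread(f'pics/top{k}.png')[140:280,190:330]
cv2.imwrite(f'pics/both{k}.png',cv2.resize(np.hstack([a,b]),None,fx=2.5,fy=2.5,interpolation=cv2.INTER_CUBIC))
E
python3 v.py 3
```

```text
t 5.6167 tcp [ 0.568  -0.0089  0.0726] gap 0.0003541025122665965 F [-0.02  0.66  1.12]
slide [48.7  0.6 -0.4] ang [ 0.   -0.02  0.06]
side file_handle_end 0.97 [267.3 262.3] [0.573  0.1706 0.06  ]
side file_handle_end 0.55 [170.6 197.3] [0.8533 0.0162 0.06  ]
side file_handle_end 0.55 [351.4 320.3] [0.3843 0.2786 0.06  ]
side file_blade_end 0.81 [285.7 210.2] [ 0.5739 -0.0033  0.06  ]
side file_blade_end 0.81 [424.5 358.5] [0.2496 0.332  0.06  ]
side file_blade_end 0.7 [213.7 208.3] [0.739  0.0306 0.06  ]
top file_handle_end 0.9 [224.4 202.9] [0.5824 0.1601 0.06  ]
top file_handle_end 0.82 [202.1 279.4] [0.3786 0.2226 0.06  ]
top file_handle_end 0.65 [261.3 161.7] [0.6929 0.0578 0.06  ]
top file_handle_end 0.62 [298.7  97.1] [ 0.8716 -0.0495  0.06  ]
top file_blade_end 0.86 [185.  332.1] [0.2414 0.2694 0.06  ]
top file_blade_end 0.72 [297.  139.3] [ 0.7526 -0.0414  0.06  ]
```

View pics/both3.png

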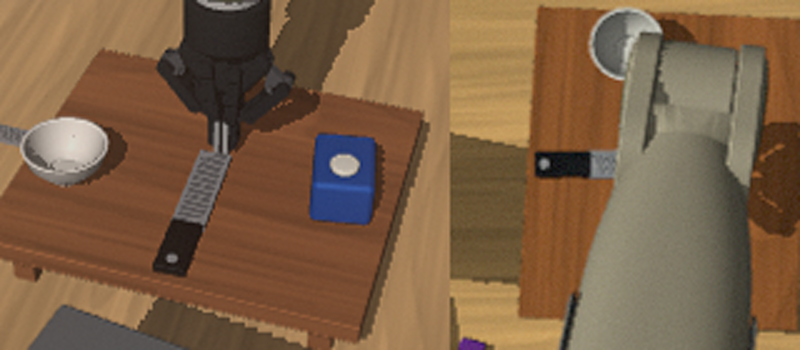

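The file is moving straight ahead of the fingers: handle end near (224,205) in the top view, still a little short of the edge at about column 222. Measuring it exactly.

```bash
cat > m.py <<'E'
from h import *
import sys
# args: handle end column, row of centre, blade?; measures handle relative to step edge in a fresh top picture
np.set_printoptions(precision=2,suppress=True)
def handle(p,col,row,length=20):
    c=p["color"].astype(float); g=c.max(2)
    H=.069
    r={}
    r["end"]=edgefit(p,g,(col,row-4),(col,row+4),H,half=3,n=20)
    r["far"]=edgefit(p,g,(col+3,row-5),(col+length,row-5.5),H,half=3,n=30)
    r["near"]=edgefit(p,g,(col+3,row+5),(col+length,row+4.5),H,half=3,n=30)
    c0=(r["far"][0]+r["near"][0])/2
    for k,v in r.items(): print(k,v[0],"ang",np.degrees(np.arctan2(v[1][1],v[1][0])),v[2:])
    e=r["end"]; Q=np.array([551.14,172.84]); n=np.array([.0767,.997])
    print("end centre",e[0],"beyond edge",(e[0]-Q)@n)
if __name__=="__main__":
    p=read_camera("top"); handle(p,float(sys.argv[1]),float(sys.argv[2]),float(sys.argv[3]))
E
python3 m.py 224 205.3 20
```

```text
end [575.93 161.05] ang 0.042552177 (np.float64(1.0), np.float64(0.6515310425835128))
far [588.13 134.01] ang 88.42606 (np.float64(0.9666666666666667), np.float64(0.10742774467781105))
near [559.77 133.01] ang 91.151054 (np.float64(0.8666666666666667), np.float64(0.24120755233090255))
end centre [575.93 161.05] beyond edge -9.853030863159182
```

```bash
python3 - <<'E'
from h import *
p=read_camera("side"); a=p["color"][190:275,250:310,::-1]
cv2.imwrite('pics/side4.png',cv2.resize(a,None,fx=7,fy=7,interpolation=cv2.INTER_CUBIC))
# predicted outline for aligned (85.6) and unaligned (90) file
for u in(85.6,88,90):
    a=np.radians(u); d=np.array([np.cos(a),np.sin(a)]); v=np.array([d[1],-d[0]]); h=np.array([.574,.161-.1*0])
    P=[(h-d*.16+s*.015*v).tolist()+[.065] for s in(-1,1)]+[(h-d*.06+s*.015*v).tolist()+[.065] for s in(-1,1)]+[(h+s*.014*v).tolist()+[.069] for s in(-1,1)]
    print(u,np.round((proj(p,P)-[250,190])*7).astype(int).tolist())
E
```

```text
85.6 [[326, 153], [239, 135], [235, 350], [143, 330], [171, 472], [81, 451]]
88 [[307, 148], [220, 133], [228, 347], [134, 329], [171, 471], [81, 452]]
90 [[291, 145], [203, 131], [221, 345], [128, 329], [172, 469], [80, 453]]
```

View pics/side4.png

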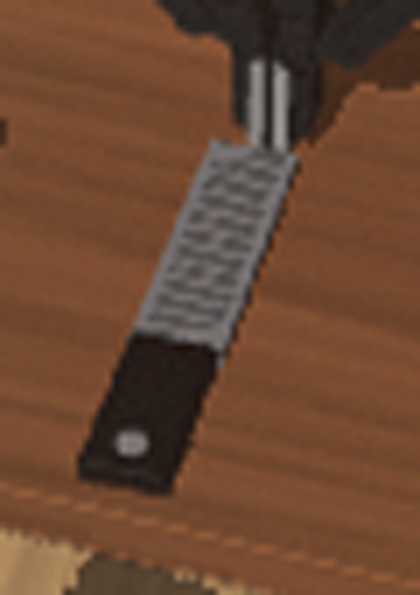

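The side crop shows the file flat, with blade end corners at (213,140) and (298,155). Its long axis is still about 89°, against the 85.6° wanted. The shut tips are narrow, at columns 250–290, and act almost as a point contact. I'll back off and open the fingers slightly, so that two contacts will square the file up.

jog_arm:
  moves:
    - {"fingers":1,"slide":[-8,1,0],"angular":[0,0,0]}
    - {"fingers":0.86,"slide":[-8,2,0],"angular":[0,0,0]}
    - {"fingers":0.86,"slide":[-8,2,0],"angular":[0,0,0]}
    - {"fingers":0.86,"slide":[-8,2,0],"angular":[0,0,0]}
    - {"fingers":0.86,"slide":[-8,2,0],"angular":[0,0,0]}

```text
clock: 6.43
tcp_pos: [0.5693, -0.0172, 0.0725]
orientation: [-0.0, 0.733, 0.68, 0.0]
wrist_force: [0.0, 0.9, -0.3]
finger_gap: 0.0122
grip_force: 0.0
```

```bash
python3 - <<'E'
from h import *
go([.563+.12*.0767,-.080+.12*.997,.073],85.6)
p=read_camera("side"); a=p["color"][190:275,250:310,::-1]
cv2.imwrite('pics/side5.png',cv2.resize(a,None,fx=7,fy=7,interpolation=cv2.INTER_CUBIC))
E
```

```text
t 6.4333 tcp [ 0.5693 -0.0172  0.0725] gap 0.012178721484103702 F [ 0.01  0.9  -0.25]
slide [56.9 -1.4 -0.4] ang [-0.   -0.01  0.05]
```

View pics/side5.png

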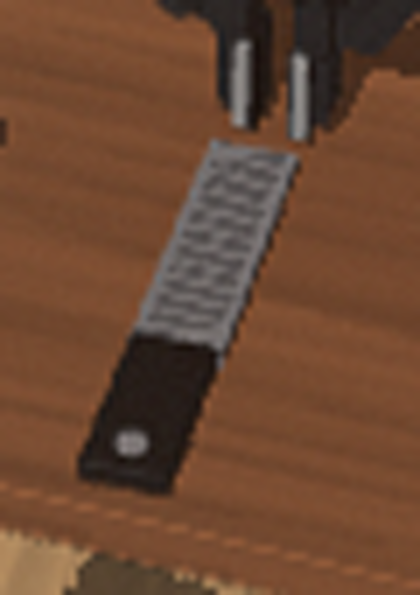

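Both pads (bottoms at (240,128) and (300,140)) face the blade end at (213–298,145). I'll shift about 3 mm toward +x to centre them, lower 1 mm and push on.

jog_arm:
  moves:
    - {"fingers":0.86,"slide":[0,3,1],"angular":[0,0,0]}
    - {"fingers":0.86,"slide":[5,3,1],"angular":[0,0,0]}
    - {"fingers":0.86,"slide":[9,3,1],"angular":[0,0,0]}
    - {"fingers":0.86,"slide":[13,3,1],"angular":[0,0,0]}
    - {"fingers":0.86,"slide":[17,3,1],"angular":[0,0,0]}
    - {"fingers":0.86,"slide":[21,3,1],"angular":[0,0,0]}
    - {"fingers":0.86,"slide":[25,3,1],"angular":[0,0,0]}
    - {"fingers":0.86,"slide":[28,3,1],"angular":[0,0,0]}
    - {"fingers":0.86,"slide":[30,3,1],"angular":[0,0,0]}
    - {"fingers":0.86,"slide":[30,3,1],"angular":[0,0,0]}

```text
clock: 7.32
tcp_pos: [0.5746, 0.0132, 0.0716]
orientation: [-0.0, 0.733, 0.68, 0.0]
wrist_force: [0.0, -0.3, 0.2]
finger_gap: 0.012
grip_force: 0.0
```

```bash
python3 - <<'E'
from h import *
go([.563+.12*.0767,-.080+.12*.997,.073],85.6)
p=read_camera("side"); a=p["color"][195:280,245:305,::-1]
t=read_camera("top"); b=t["color"][185:225,205:245,::-1]
A=cv2.resize(a,None,fx=7,fy=7,interpolation=cv2.INTER_CUBIC); B=cv2.resize(b,(380,380),interpolation=cv2.INTER_CUBIC)
o=np.zeros((595,800,3),np.uint8); o[:,:420]=A; o[:380,420:]=B; cv2.imwrite('pics/s6.png',o)
for u in(85.6,88,90):
    a=np.radians(u); d=np.array([np.cos(a),np.sin(a)]); v=np.array([d[1],-d[0]]); h=np.array([.576,.184])
    P=[(h-d*.16+s*.015*v).tolist()+[.065] for s in(-1,1)]+[(h-d*.06+s*.015*v).tolist()+[.065] for s in(-1,1)]+[(h+s*.014*v).tolist()+[.069] for s in(-1,1)]
    print(u,np.round((proj(p,P)-[245,195])*7).astype(int).tolist())
E
```

```text
t 7.3167 tcp [0.5746 0.0132 0.0716] gap 0.012027973208048173 F [ 0.02 -0.32  0.16]
slide [26.2 -4.4 -1.4] ang [ 0.   -0.02  0.1 ]
85.6 [[340, 161], [253, 143], [246, 365], [153, 343], [180, 490], [89, 469]]
88 [[321, 156], [232, 140], [239, 362], [144, 343], [180, 489], [88, 470]]
90 [[305, 152], [215, 138], [233, 359], [137, 343], [181, 488], [88, 471]]
```

View pics/s6.png

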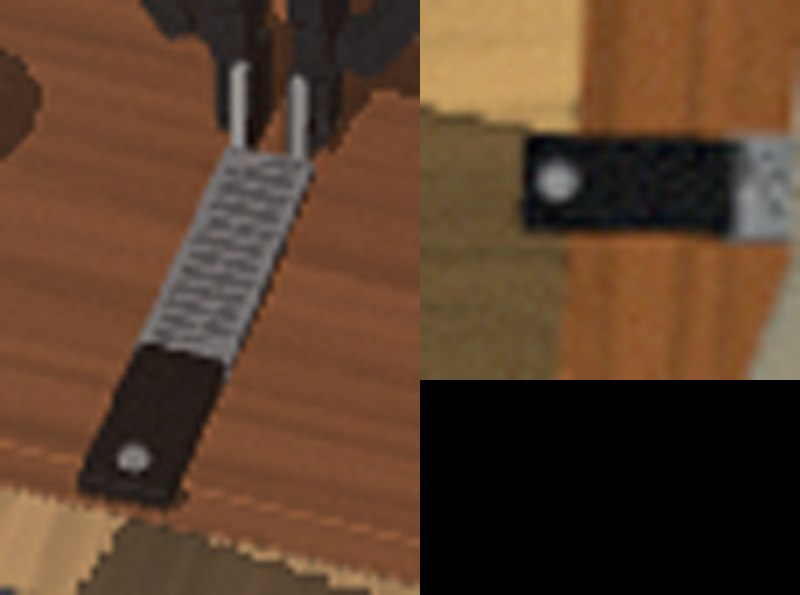

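The file has turned to about 88°, and the handle already overhangs about 13 mm (top view, end column 216 against edge 221). I'll back off slightly, move the contact 3 mm toward −x for more turning moment, and push on.

jog_arm:
  moves:
    - {"fingers":0.86,"slide":[-4,0,0],"angular":[0,0,0]}
    - {"fingers":0.86,"slide":[-4,-3,0],"angular":[0,0,1]}
    - {"fingers":0.86,"slide":[0,-3,0],"angular":[0,0,1]}
    - {"fingers":0.86,"slide":[4,-3,0],"angular":[0,0,1]}
    - {"fingers":0.86,"slide":[8,-3,0],"angular":[0,0,1]}
    - {"fingers":0.86,"slide":[11,-3,0],"angular":[0,0,1]}
    - {"fingers":0.86,"slide":[14,-3,0],"angular":[0,0,1]}
    - {"fingers":0.86,"slide":[16,-3,0],"angular":[0,0,1]}
    - {"fingers":0.86,"slide":[16,-3,0],"angular":[0,0,1]}

```text
clock: 8.17
tcp_pos: [0.5729, 0.0294, 0.0716]
orientation: [-0.0, 0.739, 0.674, 0.0]
wrist_force: [0.2, -0.7, 0.1]
finger_gap: 0.0119
grip_force: 0.0
```

```bash
cat > w.py <<'E'
from h import *
go([.563+.12*.0767,-.080+.12*.997,.073],85.6)
p=read_camera("side"); g=p["color"].max(2).astype(float)
def blade(p):
    # saturation mask of blade+handle in side picture: project to world, fit blade edges
    c=p["color"].astype(int); x0,y0,x1,y1=240,205,310,285
    s=c[y0:y1,x0:x1]; sat=(s.max(2)-s.min(2)); v=s.max(2)
    m=((sat<25)&(v>75)).astype(np.uint8); n,l,st,ce=cv2.connectedComponentsWithStats(m)
    for k in range(1,n):
        if st[k,4]>80:
            P=np.argwhere(l==k)[:,::-1]+[x0,y0]; W=np.array([atz(p,q,.065)[:2]*1000 for q in P])
            d,u=line(W); u=u*np.sign(u[1]); s_=(W-d)@u; r=(W-d)@[u[1],-u[0]]
            e=[]; 
            for sg in(-1,1):
                b=[]
                for a in np.arange(s_.min()+6,s_.max()-8,3):
                    q=W[abs(s_-a)<3]; b.append(q[np.argmax(sg*((q-d)@[u[1],-u[0]]))])
                e.append(np.degrees(np.arctan2(*line(b)[1][::-1]))%180)
            print("comp",st[k],"dir",np.degrees(np.arctan2(u[1],u[0])),"edges",e,"len",np.ptp(s_),"w",np.ptp(r),"ends",d+u*s_.min(),d+u*s_.max())
blade(p)
E
python3 w.py; python3 - <<'E'
from h import *
p=read_camera("side"); a=p["color"][200:285,245:305,::-1]
t=read_camera("top"); b=t["color"][185:225,200:240,::-1]
A=cv2.resize(a,None,fx=7,fy=7,interpolation=cv2.INTER_CUBIC); B=cv2.resize(b,(380,380),interpolation=cv2.INTER_CUBIC)
o=np.zeros((595,800,3),np.uint8); o[:,:420]=A; o[:380,420:]=B; cv2.imwrite('pics/s7.png',o)
for u in(85.6,88,90):
    a=np.radians(u); d=np.array([np.cos(a),np.sin(a)]); v=np.array([d[1],-d[0]]); h=np.array([.578,.199])
    P=[(h-d*.16+s*.015*v).tolist()+[.065] for s in(-1,1)]+[(h-d*.06+s*.015*v).tolist()+[.065] for s in(-1,1)]+[(h+s*.014*v).tolist()+[.069] for s in(-1,1)]
    print(u,np.round((proj(p,P)-[245,200])*7).astype(int).tolist())
E
```

```text
t 8.1667 tcp [0.5729 0.0294 0.0716] gap 0.011918230269233962 F [ 0.15 -0.74  0.09]
slide [10.1 -1.6 -1.4] ang [ 0.   -0.02 -0.89]
comp [ 22   4  26  42 470] dir 85.39658 edges [np.float32(88.40578), np.float32(86.15452)] len 137.5833104273885 w 38.095535236093454 ends [570.13014977   1.90038175] [581.17235783 139.03985906]
85.6 [[324, 155], [236, 136], [228, 362], [134, 341], [160, 491], [69, 469]]
88 [[305, 150], [216, 133], [221, 359], [125, 340], [161, 489], [68, 470]]
90 [[289, 146], [198, 131], [215, 357], [118, 340], [161, 488], [67, 472]]
```

View pics/s7.png

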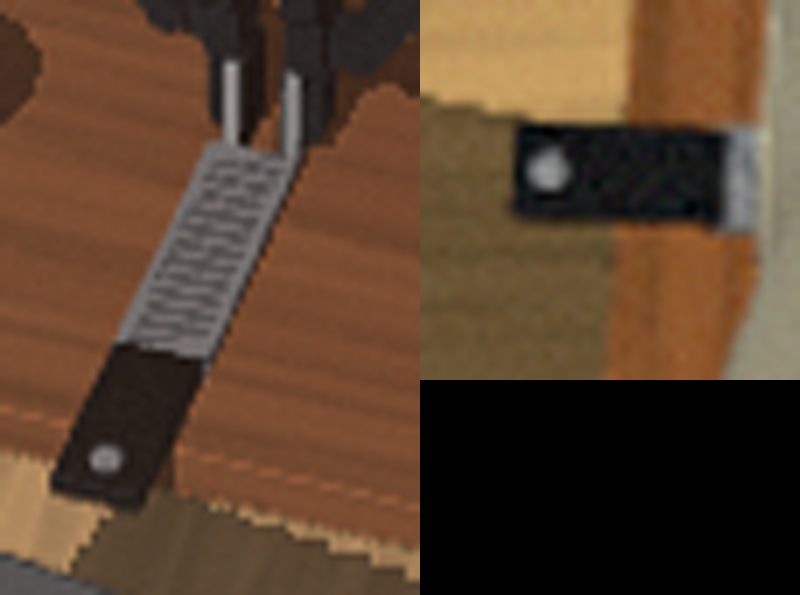

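Handle end is at top-view column 210 against the edge at 221, with the axis near 87°. I've used my picture views, so from here I measure numerically only.

```bash
cat > n.py <<'E'
from h import *
np.set_printoptions(precision=2,suppress=True)
p=read_camera("top"); c=p["color"].astype(int)
x0,x1,y0,y1=190,250,190,218
s=c[y0:y1,x0:x1]; m=(s.max(2)<48).astype(np.uint8)
n,l,st,ce=cv2.connectedComponentsWithStats(m); k=1+st[1:,4].argmax(); print("handle px",st[k],ce[k])
a,b,w,h=st[k][:4]; col=x0+a-.5
g=s.max(2)
ctr=np.array([ (lambda r:(r.min()+r.max())/2)(np.where(l[:,j]==k)[0]) for j in range(a+1,a+w-1)])+y0
gf=cv2.GaussianBlur(c.max(2).astype(np.float32),(1,1),0)
row=ctr[:6].mean(); row2=ctr[-6:].mean(); half=np.median([(l[:,j]==k).sum() for j in range(a+2,a+w-2)])/2
f=gf
R={}
R["end"]=edgefit(p,f,(col,row-half+1.5),(col,row+half-1.5),.067,half=3,n=20)
for nm,sg in(("far",-1),("near",1)):
    R[nm]=edgefit(p,f,(col+2,row+sg*half),(col+w-3,row2+sg*half),.069,half=2.5,n=40)
for kk,v in R.items(): print(kk,v[0],"ang",round(float(np.degrees(np.arctan2(v[1][1],v[1][0])))%180,2),np.round(v[2:],2))
# centreline by pixel centres
W=np.array([atz(p,(x0+j,y),.069)[:2]*1000 for j,y in zip(range(a+1,a+w-1),ctr)]); d=line(W)[1]
print("centreline ang",np.degrees(np.arctan2(d[1],d[0]))%180)
Q=np.array([551.14,172.84]); nn=np.array([.0767,.997]); X=R["end"][0]; print("beyond",(X-Q)@nn)
E
python3 n.py
```

```text
handle px [ 20   8  22  11 194] [30.94 12.76]
end [586.34 197.76] ang 21.32 [0.65 0.25]
far [595.92 168.76] ang 87.18 [1.   0.14]
near [567.78 171.02] ang 88.17 [1.   0.12]
centreline ang 86.295685
beyond 27.54518658679199
```

jog_arm:
  moves:
    - {"fingers":0.86,"slide":[2,-0.3,0],"angular":[0,0,-0.5]}
    - {"fingers":0.86,"slide":[4,-1,0],"angular":[0,0,-0.5]}
    - {"fingers":0.86,"slide":[6,-1.8,0],"angular":[0,0,-0.5]}
    - {"fingers":0.86,"slide":[8,-2.6,0],"angular":[0,0,-0.5]}
    - {"fingers":0.86,"slide":[9,-3,0],"angular":[0,0,-0.5]}
    - {"fingers":0.86,"slide":[9,-3,0],"angular":[0,0,-0.5]}
    - {"fingers":0.86,"slide":[9,-3,0],"angular":[0,0,-0.5]}

```text
clock: 8.95
tcp_pos: [0.5706, 0.0382, 0.0716]
orientation: [-0.0, 0.736, 0.677, 0.0]
wrist_force: [-0.1, 0.2, -0.5]
finger_gap: 0.0121
grip_force: 0.0
```

```bash
python3 n.py; python3 w.py
```

```text
handle px [ 17   7  22  11 194] [28.12 12.01]
end [587.01 207.81] ang 176.08 [0.65 0.55]
far [598.32 178.19] ang 84.1 [1.   0.24]
near [570.45 183.56] ang 84.33 [1.  0.4]
centreline ang 84.86066
beyond 37.61221213916016
t 9.0 tcp [0.5707 0.0382 0.0716] gap 0.011726726878888418 F [-0.1  -0.13  0.58]
slide [ 1.6  1.4 -1.4] ang [ 0.   -0.01 -0.43]
comp [ 20   6  28  46 472] dir 85.20482 edges [np.float32(85.59993), np.float32(84.69144)] len 143.97072564660834 w 36.77155333928545 ends [569.47050185  10.65990119] [581.50557486 154.12671433]
```

jog_arm:
  moves:
    - {"fingers":0.86,"slide":[-15,0,0],"angular":[0,0,0]}
    - {"fingers":0.86,"slide":[-20,0,-40],"angular":[0,0,0]}
    - {"fingers":0.86,"slide":[-40,0,-75],"angular":[0,0,0]}
    - {"fingers":0.86,"slide":[-70,0,-100],"angular":[0,0,0]}
    - {"fingers":0.86,"slide":[-110,0,-110],"angular":[0,0,0]}
    - {"fingers":0.86,"slide":[-150,0,-110],"angular":[0,0,0]}
    - {"fingers":0.86,"slide":[-190,0,-110],"angular":[0,0,0]}
    - {"fingers":0.86,"slide":[-230,0,-110],"angular":[0,0,0]}
    - {"fingers":0.86,"slide":[-250,0,-110],"angular":[0,0,0]}
    - {"fingers":0.86,"slide":[-250,0,-110],"angular":[0,0,0]}

```text
clock: 9.88
tcp_pos: [0.5492, -0.2158, 0.1815]
orientation: [0.001, 0.738, 0.675, -0.0]
wrist_force: [0.0, 1.2, -0.3]
finger_gap: 0.012
grip_force: 0.0
```

```bash
cat > f.py <<'E'
from h import *
np.set_printoptions(precision=2,suppress=True)
p=read_camera("top"); save(p,"top_f"); c=p["color"].astype(float); sat=(c.max(2)-c.min(2)); ratio=255*c[:,:,1]/(c[:,:,0]+5)
C=lambda x,y:(x/3.4+170-.35,y/3.4+120-.35)
L=edgefit(p,ratio,C(188,100),C(165,480),.06); nrm=np.array([-L[1][1],L[1][0]]); nrm*=np.sign(nrm[1]); print("edge",L)
# expected file outline -> sample edges around it
h=np.array([585.,208.]); 
for it in range(3):
    a=np.radians(globals().get("A",85.2)); u=np.array([np.cos(a),np.sin(a)]); v=np.array([u[1],-u[0]])
    px=lambda s,t,z: proj(p,[*( (h+u*s+v*t)/1000),z])[0]
    F={"bf":edgefit(p,sat,px(-68,15,.065),px(-152,15,.065),.065,half=3,n=40),"bn":edgefit(p,sat,px(-68,-15,.065),px(-152,-15,.065),.065,half=3,n=40),
       "hf":edgefit(p,c.max(2),px(-8,14,.069),px(-52,14,.069),.069,half=3,n=40),"hn":edgefit(p,c.max(2),px(-8,-14,.069),px(-52,-14,.069),.069,half=3,n=40),
       "be":edgefit(p,sat,px(-160,-10,.065),px(-160,10,.065),.065,half=3,n=20),"he":edgefit(p,c.max(2),px(0,-9,.069),px(0,9,.069),.069,half=3,n=20)}
    mid=(F["bf"][0]+F["bn"][0])/2; A=np.mean([np.degrees(np.arctan2(F[k][1][1],F[k][1][0])) for k in("bf","bn")])
    h=h+u*((F["he"][0]-h)@u)+v*((mid-h)@v)
for k,q in F.items(): print(k,q[0],"ang",round(float(np.degrees(np.arctan2(q[1][1],q[1][0]))),2),np.round(q[2:],2))
X=F["he"][0]; Y=F["be"][0]; print("angle",A,"edge normal",np.degrees(np.arctan2(nrm[1],nrm[0])),"handle beyond",(X-L[0])@nrm,"blade end",(Y-L[0])@nrm,"handle ctr x",h)
E
python3 f.py; python3 -c "
from h import *
go([.563+.12*.0767,-.080+.12*.997,.073],85.6)
for c in('top','side'):
    p=read_camera(c)
    for n in('bowl','dispenser','bin','scoop'): 
        r=tip_of(n,p); print(c,n,[np.round(q['point'],1) for q in r[:1]])"
```

```text
edge (array([586.76, 170.04], dtype=float32), array([ 1.  , -0.08], dtype=float32), np.float64(0.8), np.float64(0.3062120638524354))
bf [592.22  93.14] ang 84.52 [1.   0.22]
bn [561.25 101.73] ang 84.61 [1.   0.23]
hf [598.07 175.27] ang 84.29 [0.98 0.25]
hn [570.16 180.22] ang 84.3 [0.98 0.27]
be [573.53  46.3 ] ang -4.27 [1.   0.11]
he [585.83 207.74] ang -3.57 [0.55 0.14]
angle 84.564415 edge normal 85.40196 handle beyond 37.498806 blade end -124.40257 handle ctr x [587.33 207.59]
t 9.9333 tcp [ 0.5492 -0.2136  0.1814] gap 0.012095328996936525 F [ 0.55 -0.34  0.38]
slide [254.2   0.5 108.4] ang [ 0.01 -0.   -0.68]
top bowl [array([259.3, 163.1])]
top dispenser [array([273.3, 251. ])]
top bin [array([139.2, 216.3])]
top scoop [array([444. , 230.8])]
side bowl [array([226.5, 221.1])]
side dispenser [array([334. , 227.8])]
side bin [array([242.6, 376.7])]
side scoop [array([343.7, 140.4])]
```

```bash
python3 -c "
from h import *
go([.575,.020,.1814],85.6)"
```

```text
t 10.4333 tcp [ 0.5498 -0.2103  0.1817] gap 0.012070948850754956 F [-0.09  0.22 -0.7 ]
slide [231.6   6.    0.3] ang [ 0.01 -0.   -0.37]
```

jog_arm:
  moves:
    - {"fingers":0.86,"slide":[40,1,0],"angular":[0,0,-0.4]}
    - {"fingers":0.86,"slide":[80,2,0],"angular":[0,0,-0.4]}
    - {"fingers":0.86,"slide":[120,3,0],"angular":[0,0,-0.4]}
    - {"fingers":0.86,"slide":[160,5,0],"angular":[0,0,-0.4]}
    - {"fingers":0.86,"slide":[195,6,0],"angular":[0,0,-0.4]}
    - {"fingers":0.86,"slide":[220,6,10],"angular":[0,0,-0.4]}
    - {"fingers":0.86,"slide":[231,6,40],"angular":[0,0,-0.4]}
    - {"fingers":0.86,"slide":[231,6,70],"angular":[0,0,-0.4]}
    - {"fingers":0.86,"slide":[231,6,85],"angular":[0,0,-0.4]}
    - {"fingers":0.86,"slide":[231,6,90],"angular":[0,0,-0.4]}

```text
clock: 11.27
tcp_pos: [0.5727, 0.0198, 0.0885]
orientation: [-0.002, 0.733, 0.68, -0.002]
wrist_force: [-0.0, 0.7, -0.3]
finger_gap: 0.0119
grip_force: 0.0
```

```bash
python3 -c "
from h import *
read_camera('side');read_camera('side');read_camera('side')
go([.575,.020,.0718],85.6)"
```

```text
t 11.4167 tcp [0.5752 0.0186 0.092 ] gap 0.012074088956116035 F [-0.21 -0.67  1.54]
slide [ 1.4 -0.4 20.2] ang [ 0.01 -0.   -0.03]
```

jog_arm:
  moves:
    - {"fingers":0.86,"slide":[0,0,10],"angular":[0,0,0]}
    - {"fingers":0.86,"slide":[0,0,17],"angular":[0,0,0]}
    - {"fingers":0.86,"slide":[1,0,20],"angular":[0,0,0]}
    - {"fingers":0.86,"slide":[6,0,20.2],"angular":[0,0,0]}
    - {"fingers":0.86,"slide":[11,0,20.2],"angular":[0,0,0]}
    - {"fingers":0.86,"slide":[14,0,20.2],"angular":[0,0,0]}
    - {"fingers":0.86,"slide":[15,0,20.2],"angular":[0,0,0]}
    - {"fingers":0.86,"slide":[15,0,20.2],"angular":[0,0,0]}
    - {"fingers":0.86,"slide":[15,0,20.2],"angular":[0,0,0]}

```text
clock: 12.17
tcp_pos: [0.5762, 0.0337, 0.0714]
orientation: [0.0, 0.734, 0.679, 0.0]
wrist_force: [-0.0, -0.2, -0.8]
finger_gap: 0.0119
grip_force: 0.0
```

```bash
python3 -c "
from h import *
read_camera('side')
go([.577,.0417,.0718],85.6)"
```

```text
t 12.2167 tcp [0.5762 0.0336 0.0714] gap 0.012059551510978445 F [ 0.06 -0.33  0.21]
slide [ 8.1  0.2 -0.4] ang [ 0.   -0.   -0.03]
```

jog_arm:
  moves:
    - {"fingers":0.86,"slide":[2,0,0],"angular":[0,0,0]}
    - {"fingers":0.86,"slide":[4,0,0],"angular":[0,0,0]}
    - {"fingers":0.86,"slide":[5,0.2,0],"angular":[0,0,0]}
    - {"fingers":0.86,"slide":[6,0.6,0],"angular":[0,0,0]}
    - {"fingers":0.86,"slide":[7,1,0],"angular":[0,0,0]}
    - {"fingers":0.86,"slide":[8,1.4,0],"angular":[0,0,0]}
    - {"fingers":0.86,"slide":[8,1.4,0],"angular":[0,0,0]}
    - {"fingers":0.86,"slide":[8,1.4,0],"angular":[0,0,0]}

```text
clock: 12.88
tcp_pos: [0.5782, 0.0416, 0.0714]
orientation: [-0.0, 0.734, 0.679, 0.0]
wrist_force: [0.1, 0.3, 0.3]
finger_gap: 0.012
grip_force: 0.0
```

jog_arm:
  moves:
    - {"fingers":0.86,"slide":[-15,0,0],"angular":[0,0,0]}
    - {"fingers":0.86,"slide":[-20,0,-40],"angular":[0,0,0]}
    - {"fingers":0.86,"slide":[-40,0,-75],"angular":[0,0,0]}
    - {"fingers":0.86,"slide":[-70,0,-100],"angular":[0,0,0]}
    - {"fingers":0.86,"slide":[-110,0,-110],"angular":[0,0,0]}
    - {"fingers":0.86,"slide":[-150,0,-110],"angular":[0,0,0]}
    - {"fingers":0.86,"slide":[-190,0,-110],"angular":[0,0,0]}
    - {"fingers":0.86,"slide":[-230,0,-110],"angular":[0,0,0]}
    - {"fingers":0.86,"slide":[-250,0,-110],"angular":[0,0,0]}
    - {"fingers":0.86,"slide":[-250,0,-110],"angular":[0,0,0]}

```text
clock: 13.72
tcp_pos: [0.5585, -0.2126, 0.1812]
orientation: [0.001, 0.736, 0.677, -0.0]
wrist_force: [0.0, 0.8, -0.4]
finger_gap: 0.012
grip_force: 0.0
```

```bash
python3 f.py; python3 f.py | tail -1
```

```text
edge (array([585.61, 170.02], dtype=float32), array([ 1.  , -0.08], dtype=float32), np.float64(0.8125), np.float64(0.332234114240653))
bf [593.05  97.98] ang 85.84 [1.   0.21]
bn [561.56  99.17] ang 85.86 [1.   0.23]
hf [596.92 176.09] ang 86.38 [0.88 0.19]
hn [569.31 183.63] ang 85.1 [1.   0.21]
be [573.55  50.42] ang -6.18 [0.9 0.2]
he [582.28 209.84] ang -33.16 [0.65 0.5 ]
angle 85.8471 edge normal 85.48443 handle beyond 39.438076 blade end -120.18142 handle ctr x [585.34 209.62]
angle 85.75836 edge normal 85.4251 handle beyond 41.321507 blade end -120.33507 handle ctr x [585.75 211.49]
```

The file is square to the edge within about 0.4° and overhangs about 40 mm. The other objects had not moved at the earlier check, and the last push went nowhere near them. Handing in.

```bash
python3 -c "
from workcell import *
print(hand_in())"
```

```text
the job is handed in; nothing more can be done
None
```

The job is handed in: the file lies flat on the step, its handle sticking out about 40 mm past the left edge and square to it within about 0.4° by the last camera measurement. Camera checks before the last small push showed the bowl, dispenser, bin and scoop still in place.

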